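# Sand furniture riser blocks along a fence with a push stick

## Robot

A 6-joint arm with a two-finger parallel gripper is mounted at the origin on the work surface. World frame = base frame: x ahead of the robot, y to its left, z up, the work surface at z = 0. Lengths are in m, angles in rad, forces in N, time in s.
With the tool pointing down it reaches from about 0.35 to 0.775 m from the base axis. Payload 7.3 kg.
Tool frame: the origin (TCP) lies midway between the tips of the shut fingers; the grasp point (between the pads) lies 19 mm behind it; z points along the fingers, y is the line along which they close (so a half turn about z gives the same grasp; the last joint's range is limited). The gripper opens to 92 mm and grips with 3 to 60 N. Pads are 19 mm wide; open, the fingers measure 130 mm over their backs; the gripper's body (75 mm by 190 mm) begins 47 mm behind the grasp point.
Start: joints at [-1.335, 0.342, 1.524, -0, 1.275, -0.146], TCP at [0.196, -0.487, 0.227] pointing down, gripper open.
Joint ranges: [-2.53, 2.53], [-0.77, 2.02], [0.04, 2.7], [-1, 4.14], [0.28, 2.66], [-3.11, 3.11]. Speed limits (rad/s): [2.57, 2.57, 3.14, 3.14, 3.14, 3.14].

## Interface

Orientations are given as a 3x3 rotation matrix whose columns are the frame's x, y, z axes.
In Python, from cell import bot gives the robot as it stands.
- The arm moves only by the tool shift_gripper, called after "Call:" by a JSON object that holds its "name" and its "arguments". Schema: {"type":"object","properties":{"steps":{"type":"object","properties":{"ticks":{"type":"array","items":{"type":"array","items":{"type":"number"},"minItems":7,"maxItems":7},"minItems":1,"maxItems":10}},"additionalProperties":false,"required":["ticks"]},"grip_force":{"type":"number"},"only":{"type":"string"},"quiet":{"type":"boolean"},"lines":{"type":"string"}},"required":["steps"],"additionalProperties":false}. steps is an object whose key "ticks" holds a list of rows, 1 to 10 of them, each of 7 numbers: dx, dy, dz in m, then a rotation vector rx, ry, rz in rad, then the opening from 0.0 (shut) to 1.0 (fully open); each row is the pose to reach, as a shift and turn from the pose commanded when the call began, along the tool's axes at that moment; what a row does not reach only later rows make up. A row lasts 1/8 s, in which the tool goes at most 0.0625 m and 0.188 rad, less where a joint would pass 70% of its speed; a pose out of reach is approached as far as the arm can. The fingers move at their own pace and stop on an object; grip_force is the grip in N (left out, the last holds). Time passes only in rows, so rows that do not move let the fingers close. The tool returns the time, the measured TCP pose, the force, the opening and the grip force at its end. only (a regular expression) keeps the lines of the reply that match it, lines (a string "A,B") keeps lines A to B, and quiet returns only ok. Input that does not fit is refused with a message, and nothing moves.
- bot.sense(): the state, without advancing time (a new reading comes with each control period).
- bot.camera(name): name is "side" or "top"; returns the picture (480x640x3 uint8, red, green, blue); there is no depth.
- bot.camera_model(name): a dict with "K" (3x3 intrinsics, pixels), "R" (3x3) and "t" (3): a world point X has camera coordinates R X + t. Camera axes: x right, y down, z forward; pixel columns grow to the right and rows downward; lengths in m; the calibration is good to about 2 mm. A picture is of the moment at which its call begins. camera_model takes no time and is no camera call.
- bot.finish_job(): hands the job in; it is judged then, once.
The state is a dict: "time_s": time; "joints": joint angles; "qvel": joint speeds; "joint_torque": joint torques, N m; "eef_pos": TCP position; "tcp_rot": TCP orientation; "ft_force": force on the tool from outside, world axes, zero at the start; "wrist_torque": the same for the moment, N m; "opening": opening from 0.0 (shut) to 1.0 (fully open); "finger_force": force on a finger pad.
Only numpy, scipy, OpenCV 4.12 (cv2) and the standard library are available. Lean on these libraries where they do the work, as an engineer would, in place of code of your own. Each camera call takes 0.05 s, during which the arm holds its last target. There are 200 camera calls.

## Task

Fold both flaps of the small moving carton right out to the sides until they lie nearly level, and leave them so, then bring the oak riser blocks out and run every one of them over the dark abrasive strip of the sanding board: set a block down by hand on the bare infeed end, then drive it with the held yellow push stick, kept tight against the aluminium fence, until it is wholly off the strip on the far outfeed end, where the finished blocks stay in a row along the fence. From where the strip begins only the push stick may move the blocks, never the hand. When all are through, lay the push stick flat on the middle of its cork mat, and leave the vase, pot, ice mould and knobs undisturbed.

Things in the scene. Friction and masses are not known exactly. Their poses are not given: they have to be found in the camera images.
- sanding_board: plywood board fixed to the counter, 400 (x) by 110 mm (y -50 to +60). Origin on the counter, mid-length; x = feed direction (about world +y), y towards the robot. Deck top z = 18. Aluminium fence on the -y side, all along: inner face y = -35, top z = 36. Bare infeed x -200 to -115, dark brown flush abrasive strip -115 to +45 (rubs like the deck), bare outfeed on to the red stop
- infeed (a point): on the deck in the middle of the infeed, where the centre of a block lying along the fence comes (board x -160, y -12, z 18 mm)
- stop_face (a point): foot of the red end stop's face (board x +188, y -12, z 18 mm; stop top z = 38 mm); from the strip's end to here is 143 mm, room for three blocks in a close row
- stick_grip (a point): middle of the push stick's black handle (stick x -5, y 0, z 48 mm), to be gripped from above across its 22 mm so that the fingers pass over the fence
- push_stick: push stick, 140 g; origin under the middle of its flat sole, x forward. Yellow: sole x -75 to 75, y -17 to 31, 8 mm high, heavy; on it a bar 22 wide, 24 high; flat push face at x = 75, y -14 to 23; a lip goes on forward at the left, x 75 to 105, y 23 to 31, 24 high, to run beside the block and press it to the fence. Black handle x -30 to +20, 22 wide, z 24 to 66. Starts flat on the mat
- mat: fixed cork mat, 250 mm (its x) by 130 mm (y), 3 mm thick, origin at the centre of its underside; home of the push stick, whose x axis starts roughly along the mat's x axis (this does not matter afterwards)
- carton: small fixed open-topped cardboard carton, 148 mm (its x) by 198 mm (y) by 55 mm high, walls and floor 4 mm thick; origin at the centre of its underside. Its two flaps are hinged along the top of the +y and -y walls
- flap_left (a joint): flap on the carton's +y wall: 0 = closed, level over the carton; pi/2 = upright; 3.1 = folded right out (stop); well out = beyond 2.4. Hinge 97 mm from the carton's centre, at height 55 mm. Flap 144 by 80 by 4 mm; it stays where left (0.03 N m). Starts at 1.05 to 1.4; fingertips let down between the flaps and swept outwards 20 mm above hinge height fold it out
- flap_right (a joint): angle of the flap on the carton's -y wall; as the left flap, mirrored
- flap_left_edge (a point): middle of the free edge of the left flap
- flap_right_edge (a point): middle of the free edge of the right flap
- block1: oak riser block, 46 (its x) by 40 (y) by 38 mm high, about 60 g, a small steel and rubber disc in its top; origin at the centre of its underside. Starts upright in the carton, x roughly along the carton's x, at one of four spots 60 mm (x) by 76 mm (y) apart, some 30 mm free on either side along y. Two or three of the four blocks are present in a run
- block2: oak riser block, 46 (its x) by 40 (y) by 38 mm high, about 60 g, a small steel and rubber disc in its top; origin at the centre of its underside. Starts upright in the carton, x roughly along the carton's x, at one of four spots 60 mm (x) by 76 mm (y) apart, some 30 mm free on either side along y. Two or three of the four blocks are present in a run
- block3: oak riser block, 46 (its x) by 40 (y) by 38 mm high, about 60 g, a small steel and rubber disc in its top; origin at the centre of its underside. Starts upright in the carton, x roughly along the carton's x, at one of four spots 60 mm (x) by 76 mm (y) apart, some 30 mm free on either side along y. Two or three of the four blocks are present in a run
- block4: oak riser block, 46 (its x) by 40 (y) by 38 mm high, about 60 g, a small steel and rubber disc in its top; origin at the centre of its underside. Starts upright in the carton, x roughly along the carton's x, at one of four spots 60 mm (x) by 76 mm (y) apart, some 30 mm free on either side along y. Two or three of the four blocks are present in a run
- vase: brown ceramic vase, 165 mm tall, 100 mm across, on a black turntable 200 mm across and 22 mm high; bystander; origin at the centre of its underside
- pot: small aluminium camping pot with closed lid, 122 mm across, 90 mm tall; bystander; origin at the centre of its underside
- ice_mould: green silicone ice mould, 85 by 150 by 28 mm; bystander; origin at the centre of its underside
- knob1: chrome cabinet knob, 30 mm across, 27 mm tall; bystander; origin at the centre of its underside
- knob2: chrome cabinet knob like the other; bystander

How it is judged:
By the outcome, as a careful person would: the job done as asked, in the order asked, and still so for the second after the job is handed in, with the robot touching nothing.
Of block1, block2, block3, block4 only 2 to 3 are there at a start; the rules pass over those that are not, and their reading is None.
At some moment in a run one of push_stick may be knocked a few centimetres aside while the robot is not near it.
Once in a run the grip may slacken for a moment while it holds something.
It also fails if it takes over 210 s, if anything falls off the work surface, if the arm or the gripper's body presses on something with over 40 N, if the wrist force passes 120 N, or if a joint passes its speed limit or range.

## Working session

There is one attempt and no reset: what is moved stays moved. The work goes in short steps, Python scripts to look and compute and a tool call to move; the robot and the scene stay as the last step left them, time stands still between calls to the robot, and variables do not carry over. Pictures are saved under pics/ and viewed, at most 14 in all, crops included, and the job is handed in when it is done.

```bash
ls; mkdir -p pics
```

Run:
```python
from cell import bot
import cv2
for n in("top","side"):
    im=bot.camera(n); cv2.imwrite(f"pics/{n}0.png",im[:,:,::-1]); m=bot.camera_model(n); print(n,m)
s=bot.sense(); print(s["eef_pos"],s["tcp_rot"],s["opening"],s["time_s"])
```

```text
cell.py
pics
top {'K': array([[466.35512876,   0.        , 319.467747  ],
       [  0.        , 466.35512876, 237.10475036],
       [  0.        ,   0.        ,   1.        ]]), 'R': array([[ 0.02405928, -0.99958038,  0.01613107],
       [-0.98029864, -0.02675337, -0.19570085],
       [ 0.1960503 , -0.01110485, -0.98053096]]), 't': array([0.04924977, 0.60618616, 1.08840652])}
side {'K': array([[461.99083444,   0.        , 313.09582133],
       [  0.        , 461.99083444, 239.19155602],
       [  0.        ,   0.        ,   1.        ]]), 'R': array([[ 0.73259635, -0.68065449,  0.00347111],
       [-0.53035532, -0.57400923, -0.62388832],
       [ 0.42664484,  0.45521738, -0.7815058 ]]), 't': array([-0.39216872,  0.39984766,  0.67477499])}
[ 0.19553492 -0.48684772  0.22614089] [[ 9.27977628e-01  3.72635747e-01 -3.49722886e-04]
 [ 3.72635879e-01 -9.27976753e-01  1.28371249e-03]
 [ 1.53822453e-04 -1.32157576e-03 -9.99999115e-01]] 1.0008093565653489 0.1
```

View pics/top0.png

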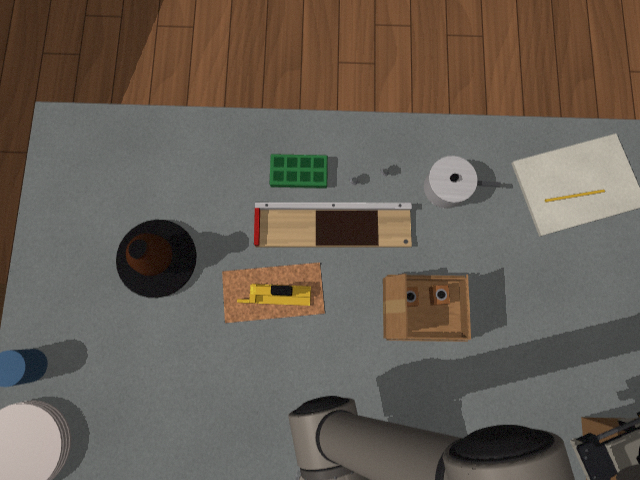

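View pics/side0.png

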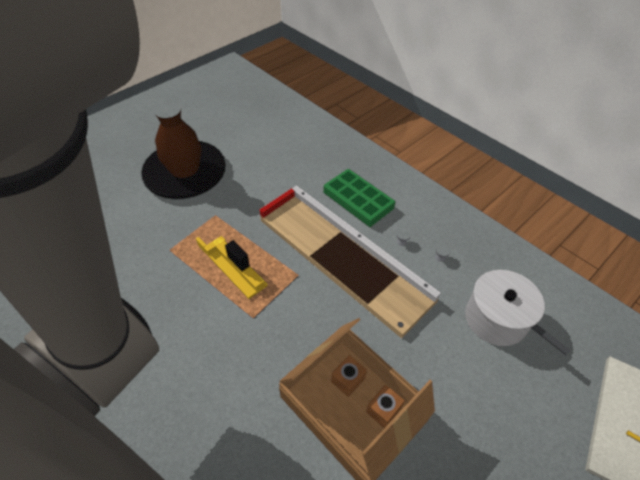

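The top view shows a board at cols 253-412, rows 203-247, with the red stop on the left. The stick is at about (280,293) on the mat, and the carton is at cols 384-470, rows 274-341. It holds two blocks, with discs at about (410,296) and (441,295). In the side view both flaps stand roughly upright. Next I'll measure by colour masks.

Create h.py:
```python
import numpy as np, cv2
from cell import bot
M={n:bot.camera_model(n) for n in("top","side")}
def ray(n,u,v):
    m=M[n]; d=m["R"].T@np.linalg.solve(m["K"],[u,v,1.]); return -m["R"].T@m["t"],d
def P(n,u,v,z):
    o,d=ray(n,u,v); return o+d*(z-o[2])/d[2]
def px(n,X):
    m=M[n]; c=m["K"]@(m["R"]@np.array(X,float)+m["t"]); return c[:2]/c[2]
def tri(u1,u2):
    (a,d),(b,e)=ray("top",*u1),ray("side",*u2)
    k=np.linalg.lstsq(np.c_[d,-e],b-a,rcond=None)[0]; p,q=a+d*k[0],b+e*k[1]; return (p+q)/2,np.linalg.norm(p-q)
def mask(im,lo,hi,box):
    h=cv2.cvtColor(im,cv2.COLOR_RGB2HSV); m=cv2.inRange(h,np.array(lo),np.array(hi)); k=np.zeros_like(m); x0,y0,x1,y1=box; k[y0:y1,x0:x1]=m[y0:y1,x0:x1]; return k
def big(m):
    c=cv2.findContours(m,cv2.RETR_EXTERNAL,cv2.CHAIN_APPROX_NONE)[0]; return max(c,key=cv2.contourArea)
```

Run:
```python
from h import *
np.set_printoptions(precision=4,suppress=True)
im=cv2.imread("pics/top0.png"); cv2.imwrite("pics/crop0.png",cv2.resize(im[190:350,215:475],None,fx=3,fy=3,interpolation=cv2.INTER_CUBIC))
im=im[:,:,::-1].copy()
def show(nm,m,z):
    c=big(m); b=cv2.boxPoints(cv2.minAreaRect(c)); print(nm,cv2.contourArea(c)); 
    for q in b: print("  px",q,P("top",*q,z)[:2])
show("strip",mask(im,(0,0,0),(30,255,70),(300,205,390,250)),.018)
show("red",mask(im,(0,150,80),(6,255,255),(240,195,275,255)),.038)
show("yellow",mask(im,(20,120,80),(35,255,255),(220,260,330,330)),.008)
show("mat",mask(im,(5,70,80),(19,255,255),(215,255,330,330)),.003)
for v in(210,225,240): print([tuple(im[v,u]) for u in (262,300,345,395,409)])
```

```text
strip 2007.5
  px [316. 244.] [0.5949 0.0727]
  px [316. 211.] [0.6815 0.0749]
  px [377. 211.] [ 0.6859 -0.0828]
  px [377. 244.] [ 0.5991 -0.0828]
red 127.0
  px [254. 208.] [0.6797 0.2322]
  px [258. 208.] [0.68   0.2221]
  px [258. 245.] [0.5848 0.2174]
  px [254. 245.] [0.5845 0.2273]
yellow 893.0
  px [236.8681 302.1007] [0.4439 0.2664]
  px [237.6914 282.7528] [0.4922 0.2672]
  px [310.3895 285.8463] [0.4891 0.0841]
  px [309.5662 305.1943] [0.4408 0.0848]
mat 4997.5
  px [219.7258 271.1213] [0.5211 0.3152]
  px [319.4877 261.6202] [0.5521 0.0626]
  px [324.409  313.2944] [0.4219 0.0471]
  px [224.6472 322.7955] [0.3925 0.2945]
[(np.uint8(105), np.uint8(86), np.uint8(66)), (np.uint8(151), np.uint8(126), np.uint8(98)), (np.uint8(93), np.uint8(76), np.uint8(62)), (np.uint8(145), np.uint8(123), np.uint8(98)), (np.uint8(144), np.uint8(125), np.uint8(97))]
[(np.uint8(109), np.uint8(89), np.uint8(65)), (np.uint8(160), np.uint8(134), np.uint8(99)), (np.uint8(39), np.uint8(23), np.uint8(19)), (np.uint8(163), np.uint8(135), np.uint8(99)), (np.uint8(163), np.uint8(137), np.uint8(99))]
[(np.uint8(114), np.uint8(95), np.uint8(69)), (np.uint8(166), np.uint8(137), np.uint8(102)), (np.uint8(41), np.uint8(22), np.uint8(16)), (np.uint8(178), np.uint8(148), np.uint8(111)), (np.uint8(178), np.uint8(147), np.uint8(112))]
```

View pics/crop0.png

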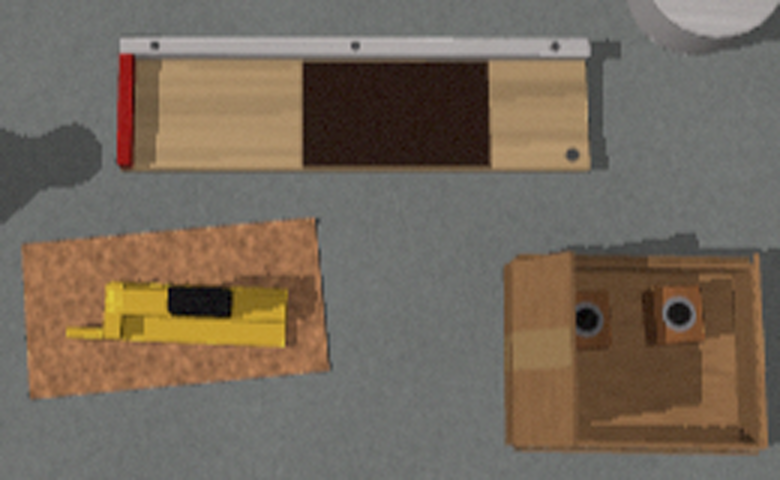

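The crop shows the fence ends at crop (120,46) and (588,46), and the strip between crop x 303 and 490. Discs are at crop (587,320) and (679,314). The carton's left hinge is at crop x≈507, the free flap edge at x≈575, and the carton's rim rows run about 253-448.

Run:
```python
from h import *
np.set_printoptions(precision=4,suppress=True)
f=lambda x,y:((x+.5)/3-.5+215,(y+.5)/3-.5+190)
W=lambda x,y,z:P("top",*f(x,y),z)[:2]
obs=[((120,38),.036,(200,-50)),((588,38),.036,(-200,-50)),((588,168),.018,(-200,60)),((303,166),.018,(45,60)),((490,166),.018,(-115,60)),((303,61),.018,(45,-35)),((490,61),.018,(-115,-35)),((155,46),.036,None),((555,46),.036,None)]
A=[];B=[]
for q,z,b in obs:
    w=W(*q,z); print(q,w)
    if b: A.append(np.array(b)/1e3);B.append(w)
A=np.array(A);B=np.array(B);a0,b0=A.mean(0),B.mean(0);H=(A-a0).T@(B-b0);U,S,V=np.linalg.svd(H);D=np.diag([1,np.sign(np.linalg.det(U@V))]);R=(U@D@V).T
t=b0-R@a0;print("board",R,t,"yaw",np.arctan2(R[1,0],R[0,0]));print((A@R.T+t-B)*1e3)
for n,q,z in[("disc",(587,319),.042),("disc",(679,314),.042),("cTL",(507,257),.055),("cBL",(508,447),.055),("cTR",(755,255),.055),("cBR",(765,450),.055),("handle",(200,301),.069),("matTL",(22,245),.003),("matTR",(318,218),.003),("matBR",(329,370),.003),("matBL",(34,399),.003)]: print(n,W(*q,z))
im=cv2.imread("pics/side0.png"); cv2.imwrite("pics/crop1.png",cv2.resize(im[200:480,160:450],None,fx=2.1,fy=2.1,interpolation=cv2.INTER_CUBIC))
```

```text
(120, 38) [0.6951 0.2316]
(588, 38) [ 0.7065 -0.1666]
(588, 168) [ 0.5971 -0.1688]
(303, 166) [0.5923 0.0735]
(490, 166) [ 0.5966 -0.0853]
(303, 61) [0.6841 0.0758]
(490, 61) [ 0.6886 -0.0854]
(155, 46) [0.689  0.2016]
(555, 46) [ 0.6986 -0.1383]
board [[-0.0273 -0.9996]
 [ 0.9996 -0.0273]] [0.6516 0.0307] yaw 1.5981143549741486
[[ 0.9668  0.4252]
 [ 0.5196 -1.2306]
 [-0.0383 -2.0499]
 [-1.9153  0.5531]
 [-1.8343 -0.5675]
 [ 1.2452  0.7918]
 [ 1.0564  2.0779]]
disc [ 0.4674 -0.1611]
disc [ 0.4734 -0.2366]
cTL [ 0.5149 -0.094 ]
cBL [ 0.3641 -0.0943]
cTR [ 0.5218 -0.2965]
cBR [ 0.3666 -0.2986]
handle [0.4718 0.1527]
matTL [0.5207 0.3094]
matTR [0.5503 0.0595]
matBR [0.4226 0.0473]
matBL [0.3929 0.2912]
```

View pics/crop1.png

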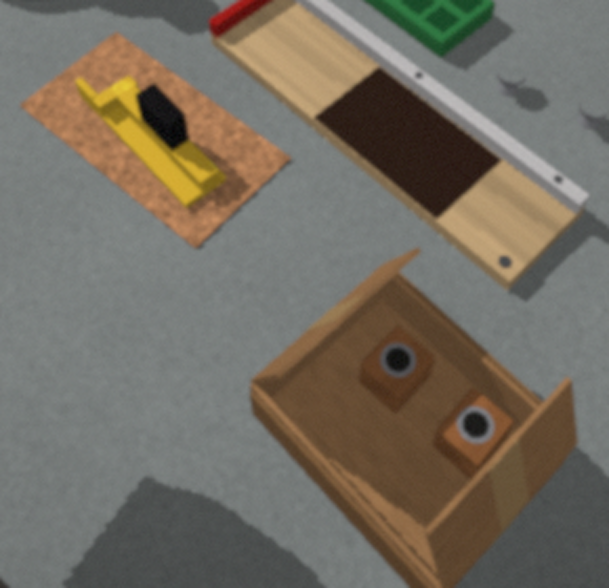

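Add to h.py:
```python
def to(X,psi=None):
    "shift in tool axes (and rz) to reach world X with tool yaw psi"
    s=bot.sense(); R=s["tcp_rot"]; d=R.T@(np.array(X)-s["eef_pos"]); a=np.arctan2(R[1,0],R[0,0])
    print("to",np.round(X,4),"shift",np.round(d,4),"rz",None if psi is None else round(a-psi,4),"now",np.round(s["eef_pos"],4),round(a,4),"t",round(s["time_s"],2),"F",np.round(s["ft_force"],1))
PSI=1.598; BR=np.array([[-.0273,-.9996],[.9996,-.0273]]); BT=np.array([.6516,.0307])
def board(x,y,z): p=BR@np.array([x,y])/1e3+BT; return np.array([p[0],p[1],z/1e3])
```

```text
(no output)
```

Call:
{"name": "shift_gripper", "arguments": {"steps": {"ticks": [[0.336,-0.179,0,0,0,-1.216,0],[0.336,-0.179,0,0,0,-1.216,0],[0.336,-0.179,0,0,0,-1.216,0],[0.336,-0.179,0,0,0,-1.216,0],[0.336,-0.179,0,0,0,-1.216,0],[0.336,-0.179,0,0,0,-1.216,0],[0.336,-0.179,0,0,0,-1.216,0],[0.336,-0.179,0,0,0,-1.216,0],[0.336,-0.179,0,0,0,-1.216,0]]}}}

```text
time_s: 1.23
eef_pos: [0.4403, -0.1964, 0.2266]
tcp_rot: [[-0.024, 1.0, -0.0], [1.0, 0.024, -0.0], [-0.0, -0.0, -1.0]]
ft_force: [0.4, -0.1, 0.4]
opening: 0.067
finger_force: 0.0
```

Run:
```python
from h import *
to([.441,-.196,.085],PSI)
f=lambda x,y:(x/2.1+160,y/2.1+200)
c=lambda x,y:((x+.5)/3-.5+215,(y+.5)/3-.5+190)
print(tri(c(587,319),f(398,359)),tri(c(679,314),f(475,425)))
```

```text
to [ 0.441 -0.196  0.085] shift [0.0004 0.0008 0.1416] rz -0.0029 now [ 0.4403 -0.1964  0.2266] 1.5951 t 1.23 F [ 0.4 -0.1  0.4]
(array([ 0.46766508, -0.16156268,  0.04027409]), np.float64(0.00022558669078084117)) (array([ 0.47377786, -0.23759078,  0.03847582]), np.float64(0.00021042655439728187))
```

Call:
{"name": "shift_gripper", "arguments": {"steps": {"ticks": [[0,0,0.06,0,0,0,0],[0,0,0.12,0,0,0,0],[0.01,0,0.143,0,0,0,0],[0.05,0,0.143,0,0,0,0],[0.08,0,0.143,0,0,0,0],[0.105,0,0.143,0,0,0,0],[0.13,0,0.143,0,0,0,0],[0.15,0,0.147,0,0,0,0],[0.165,0,0.155,0,0,0,0],[0.168,0,0.162,0,0,0,0]]}}}

```text
time_s: 2.48
eef_pos: [0.436, -0.0279, 0.0642]
tcp_rot: [[-0.026, 1.0, -0.0], [1.0, 0.026, -0.0], [-0.0, -0.0, -1.0]]
ft_force: [0.0, -0.6, 0.3]
opening: 0.006
finger_force: 0.1
```

Call:
{"name": "shift_gripper", "arguments": {"steps": {"ticks": [[0,0,0,0,0,0,0],[0,0,-0.02,0,0,0,0],[-0.06,0,-0.06,0,0,0,0],[-0.12,0,-0.03,0,0,0,0],[-0.168,0,-0.022,0,0,0,0],[-0.2,0,-0.02,0,0,0,0],[-0.24,0,-0.02,0,0,0,0],[-0.265,0,-0.02,0,0,0,0],[-0.285,0,-0.02,0,0,0,0]]}}}

```text
time_s: 3.6
eef_pos: [0.4434, -0.3144, 0.0845]
tcp_rot: [[-0.025, 1.0, -0.0], [1.0, 0.025, 0.0], [0.0, -0.0, -1.0]]
ft_force: [0.4, 1.1, -0.3]
opening: 0.002
finger_force: 0.3
```

Call:
{"name": "shift_gripper", "arguments": {"steps": {"ticks": [[-0.022,0,0,0,0,0,0],[-0.038,0,0.006,0,0,0,0],[-0.053,0,0.014,0,0,0,0],[-0.055,0,0.02,0,0,0,0],[-0.055,0,0.02,0,0,0,0],[-0.055,0,-0.03,0,0,0,0],[-0.055,0,-0.09,0,0,0,1]]}}}

```text
time_s: 4.47
eef_pos: [0.4449, -0.3665, 0.175]
tcp_rot: [[-0.028, 1.0, -0.002], [1.0, 0.028, 0.003], [0.003, -0.002, -1.0]]
ft_force: [1.4, -0.9, 0.0]
opening: 0.072
finger_force: 0.0
```

Run:
```python
from h import *
cv2.imwrite("pics/side1.png",cv2.resize(bot.camera("side")[150:480,150:500,::-1],None,fx=1.7,fy=1.7)); cv2.imwrite("pics/top1.png",bot.camera("top")[:,:,::-1])
```

```text
(no output)
```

View pics/side1.png

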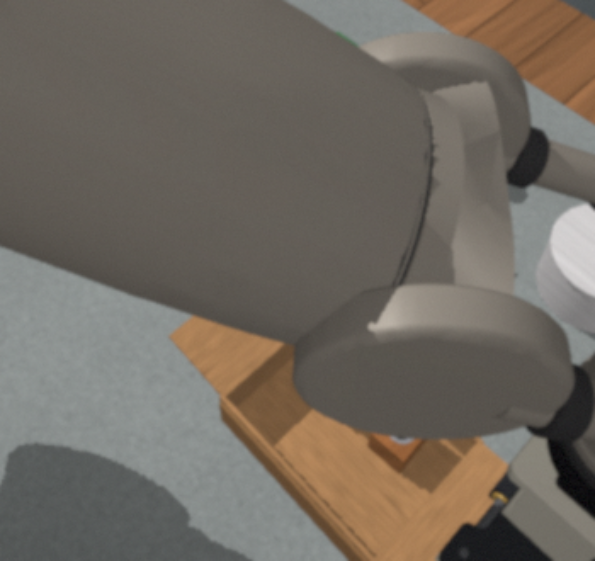

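Both flaps are out and nearly level. The arm hides much of this view, but the right block's disc is visible. Next is the right block.

Call:
{"name": "shift_gripper", "arguments": {"steps": {"ticks": [[0.13,0.025,0.03,0,0,1.57,0.6],[0.13,0.025,0.03,0,0,1.57,0.6],[0.13,0.025,0.03,0,0,1.57,0.6],[0.13,0.025,0.03,0,0,1.57,0.6],[0.13,0.025,0.03,0,0,1.57,0.6],[0.13,0.025,0.03,0,0,1.57,0.6],[0.13,0.025,0.03,0,0,1.57,0.6],[0.13,0.025,0.03,0,0,1.57,0.6],[0.13,0.025,0.03,0,0,1.57,0.6],[0.13,0.025,0.03,0,0,1.57,0.6]]}, "grip_force": 20}}

```text
time_s: 5.82
eef_pos: [0.4667, -0.2366, 0.1446]
tcp_rot: [[1.0, 0.029, -0.0], [0.029, -1.0, 0.0], [-0.0, -0.0, -1.0]]
ft_force: [-0.1, 0.5, 0.5]
opening: 0.601
finger_force: 0.0
```

Run:
```python
from h import *
to([.4736,-.237,.026],.027)
cv2.imwrite("pics/top2.png",cv2.resize(bot.camera("top")[180:370,210:480,::-1],None,fx=2.9,fy=2.9,interpolation=cv2.INTER_CUBIC))
```

```text
to [ 0.4736 -0.237   0.026 ] shift [0.0069 0.0006 0.1186] rz 0.0023 now [ 0.4667 -0.2366  0.1446] 0.0293 t 5.83 F [-0.1  0.5  0.5]
```

View pics/top2.png

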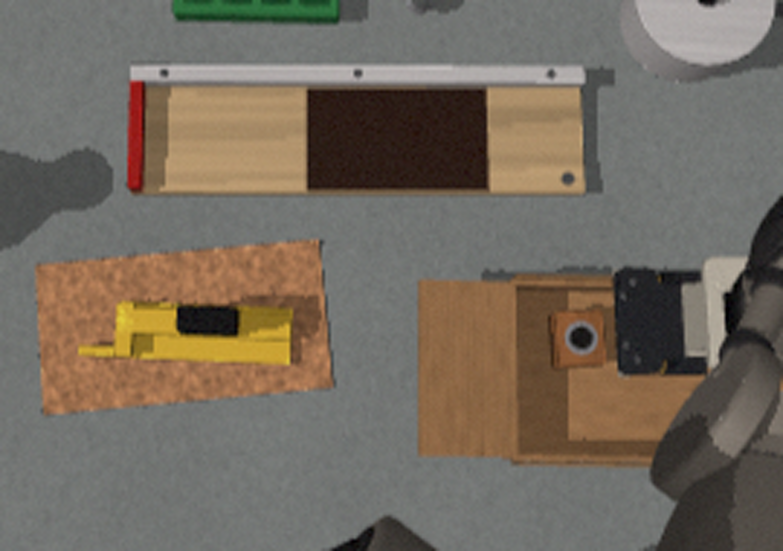

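The left flap lies flat. The left block's disc is at crop (581,337), and the gripper is over the right block. Descending to grip it.

Call:
{"name": "shift_gripper", "arguments": {"steps": {"ticks": [[0.007,0.001,0.06,0,0,0,0.6],[0.007,0.001,0.1,0,0,0,0.6],[0.007,0.001,0.119,0,0,0,0.6],[0.007,0.001,0.119,0,0,0,0.6],[0.007,0.001,0.119,0,0,0,0.2],[0.007,0.001,0.119,0,0,0,0.2],[0.007,0.001,0.119,0,0,0,0.2],[0.007,0.001,0.119,0,0,0,0.2],[0.007,0.001,0.06,0,0,0,0.2],[0.007,0.001,-0.03,0,0,0,0.2]]}, "grip_force": 25}}

```text
time_s: 7.12
eef_pos: [0.4732, -0.2377, 0.1481]
tcp_rot: [[1.0, 0.028, -0.002], [0.028, -1.0, 0.001], [-0.002, -0.001, -1.0]]
ft_force: [0.9, -1.1, -0.3]
opening: 0.436
finger_force: 24.8
```

Run:
```python
from h import *
print(board(-160,-12,0))
to(board(-160,-11,90),PSI)
```

```text
[ 0.6679632 -0.1289084  0.       ]
to [ 0.667  -0.1289  0.09  ] shift [ 0.1968 -0.1032  0.0578] rz -1.5702 now [ 0.4732 -0.2377  0.1481] 0.0278 t 7.12 F [ 0.9 -1.1 -0.3]
```

Call:
{"name": "shift_gripper", "arguments": {"steps": {"ticks": [[0.197,-0.103,0.02,0,0,-1.57,0.2],[0.197,-0.103,0.02,0,0,-1.57,0.2],[0.197,-0.103,0.02,0,0,-1.57,0.2],[0.197,-0.103,0.02,0,0,-1.57,0.2],[0.197,-0.103,0.02,0,0,-1.57,0.2],[0.197,-0.103,0.02,0,0,-1.57,0.2],[0.197,-0.103,0.02,0,0,-1.57,0.2],[0.197,-0.103,0.02,0,0,-1.57,0.2],[0.197,-0.103,0.02,0,0,-1.57,0.2],[0.197,-0.103,0.02,0,0,-1.57,0.2]]}}}

```text
time_s: 8.38
eef_pos: [0.6678, -0.1296, 0.1271]
tcp_rot: [[-0.026, 1.0, -0.0], [1.0, 0.026, -0.0], [-0.0, -0.0, -1.0]]
ft_force: [0.1, -0.1, -1.6]
opening: 0.434
finger_force: 24.8
```

Run:
```python
from h import *
to(board(-160,-11,41),PSI)
cv2.imwrite("pics/s3.png",cv2.resize(bot.camera("side")[150:450,200:550,::-1],None,fx=2,fy=2,interpolation=cv2.INTER_CUBIC))
```

```text
to [ 0.667  -0.1289  0.041 ] shift [ 0.0007 -0.0008  0.0861] rz -0.0009 now [ 0.6678 -0.1296  0.1271] 1.5971 t 8.38 F [ 0.1 -0.1 -1.6]
```

View pics/s3.png

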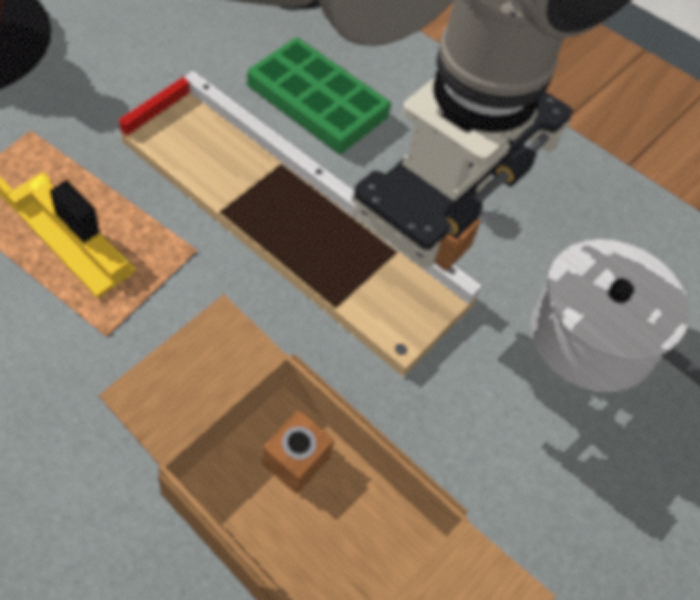

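Call:
{"name": "shift_gripper", "arguments": {"steps": {"ticks": [[0,-0.001,0.05,0,0,0,0.2],[0,-0.001,0.075,0,0,0,0.2],[0,-0.001,0.083,0,0,0,0.2],[0,-0.001,0.086,0,0,0,0.2],[0,-0.001,0.086,0,0,0,0.2]]}}}

```text
time_s: 9.05
eef_pos: [0.6677, -0.1298, 0.0424]
tcp_rot: [[-0.027, 1.0, 0.002], [1.0, 0.027, -0.001], [-0.001, 0.002, -1.0]]
ft_force: [-0.8, 0.2, -0.8]
opening: 0.439
finger_force: 24.8
```

```bash
python3 -c "
from h import *
to(board(-160,-11,40),PSI)"
```

```text
to [ 0.667  -0.1289  0.04  ] shift [ 0.0009 -0.0007  0.0024] rz -0.0005 now [ 0.6677 -0.1298  0.0424] 1.5975 t 9.05 F [-0.8  0.2 -0.8]
```

Call:
{"name": "shift_gripper", "arguments": {"steps": {"ticks": [[0,0,0.002,0,0,0,0.2],[0,0,0.003,0,0,0,0.2],[0,0,0.003,0,0,0,0.2]]}}}

```text
time_s: 9.43
eef_pos: [0.6678, -0.1299, 0.0409]
tcp_rot: [[-0.027, 1.0, 0.003], [1.0, 0.027, -0.001], [-0.001, 0.003, -1.0]]
ft_force: [-2.8, 0.6, 8.3]
opening: 0.436
finger_force: 24.8
```

Call:
{"name": "shift_gripper", "arguments": {"steps": {"ticks": [[0,0,-0.0005,0,0,0,0.6],[0,0,-0.0005,0,0,0,0.6],[0,0,-0.02,0,0,0,0.6],[0,0,-0.07,0,0,0,0.6],[-0.03,-0.05,-0.12,0,0,0,0.6]]}}}

```text
time_s: 10.05
eef_pos: [0.6288, -0.1542, 0.1517]
tcp_rot: [[-0.03, 1.0, 0.004], [1.0, 0.03, -0.001], [-0.001, 0.004, -1.0]]
ft_force: [0.5, -0.5, -0.2]
opening: 0.602
finger_force: 0.0
```

Run:
```python
from h import *
np.set_printoptions(precision=4,suppress=True)
a=bot.camera("top"); b=bot.camera("side")
cv2.imwrite("pics/t4.png",np.vstack([cv2.resize(a[190:260,230:480,::-1],None,fx=3,fy=3,interpolation=cv2.INTER_CUBIC),cv2.resize(b[190:350,150:450,::-1],(750,390),interpolation=cv2.INTER_CUBIC)]))
# handle in both views
for n,im,box in(("top",a,(240,270,320,315)),("side",b,(190,220,290,300))):
    c=big(mask(im,(0,0,0),(179,255,45),box)); print(n,cv2.minAreaRect(c),cv2.contourArea(c))
```

```text
top ((281.0, 290.5), (9.0, 20.0), 90.0) 159.0
side ((237.00001525878906, 255.50001525878906), (28.991378784179688, 13.435027122497559), 45.0) 318.0
```

View pics/t4.png

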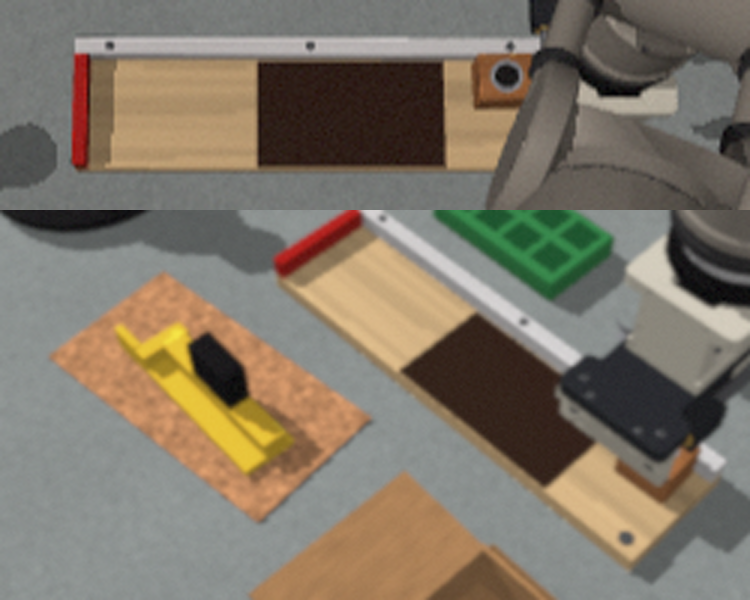

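The block is on the infeed along the fence, with its disc at crop (507,76). The stick still lies flat on the mat, with its handle at about (281,290) in the top view and (237,255) in the side view. I'll compute its pose.

Run:
```python
from h import *
np.set_printoptions(precision=4,suppress=True)
f=lambda x,y:((x+.5)/3-.5+215,(y+.5)/3-.5+190)
g=lambda x,y:(150+x/2.5,190+(y-210)/2.4375)
A=P("top",*f(286,346),.011);B=P("side",*g(248,465),.011);L=P("top",*f(67,338),.022)
print("rear-left sole",A,B,"lip tip",L)
for nm,v in(("h1",L-A),): print(np.arctan2(v[1],v[0]))
h=tri((281,290.5),(237,255.5)); print("handle mid",h)
print("cam",ray("top",0,0)[0])
psi=np.arctan2(*(L-A)[1::-1]); c,s=np.cos(psi),np.sin(psi); R=np.array([[c,-s],[s,c]])
for q,b in((A,(-75,31)),(L,(105,31))): print("org",q[:2]-R@np.array(b)/1e3,"grip",q[:2]-R@(np.array(b)-[-5,0])/1e3)
o=[.48,.15]
```

Run:
```python
from h import *
a=bot.camera("top"); cv2.imwrite("pics/t5.png",cv2.resize(a[265:325,225:325,::-1],None,fx=8,fy=8,interpolation=cv2.INTER_CUBIC))
```

```text
rear-left sole [0.4411 0.0837 0.011 ] [0.4458 0.0856 0.011 ] lip tip [0.4426 0.2638 0.022 ]
1.5627148471095307
handle mid (array([0.4731, 0.1549, 0.0443]), np.float64(0.0010871720216265935))
cam [0.3797 0.0775 1.1851]
org [0.4727 0.1584] grip [0.4727 0.1534]
org [0.4727 0.1586] grip [0.4727 0.1536]
```

View pics/t5.png

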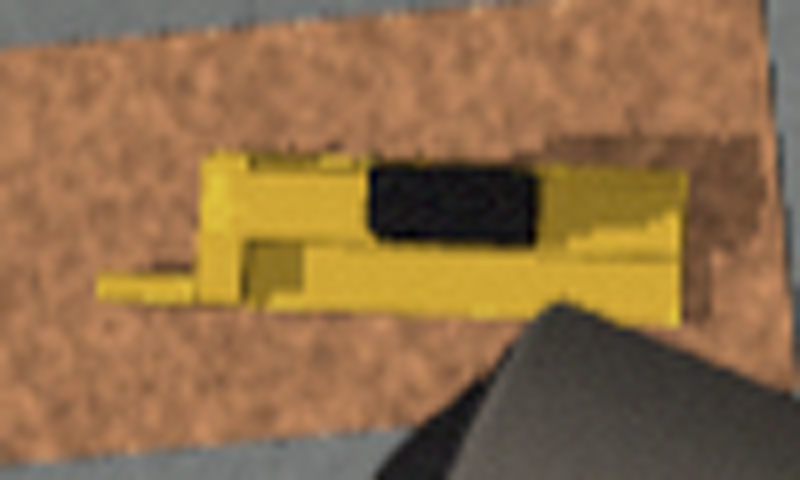

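The view shows the stick undisturbed, heading about 1.56 rad, with its handle centre at top pixel (281.6,290.6).

```bash
python3 -c "
from h import *
to([.4725,.1533,.11],1.563)"
```

```text
to [0.4725 0.1533 0.11  ] shift [ 0.3139 -0.1474  0.0416] rz 0.0328 now [ 0.6275 -0.1567  0.1533] 1.5958 t 10.2 F [ 0.6 -0.8 -0.1]
```

Call:
{"name": "shift_gripper", "arguments": {"steps": {"ticks": [[0.314,-0.147,0.03,0,0,0.033,0.6],[0.314,-0.147,0.03,0,0,0.033,0.6],[0.314,-0.147,0.03,0,0,0.033,0.6],[0.314,-0.147,0.03,0,0,0.033,0.6],[0.314,-0.147,0.03,0,0,0.033,0.6],[0.314,-0.147,0.03,0,0,0.033,0.6],[0.314,-0.147,0.03,0,0,0.033,0.6],[0.314,-0.147,0.03,0,0,0.033,0.6]]}, "grip_force": 45}}

```text
time_s: 11.2
eef_pos: [0.472, 0.1548, 0.1187]
tcp_rot: [[0.005, 1.0, -0.0], [1.0, -0.005, -0.0], [-0.0, -0.0, -1.0]]
ft_force: [1.0, -0.1, -0.4]
opening: 0.598
finger_force: 0.0
```

```bash
python3 -c "
from h import *
to([.4725,.1533,.033],1.563)"
```

```text
to [0.4725 0.1533 0.033 ] shift [-0.0015  0.0005  0.0857] rz 0.0024 now [0.472  0.1548 0.1187] 1.5654 t 11.2 F [ 1.  -0.1 -0.4]
```

Call:
{"name": "shift_gripper", "arguments": {"steps": {"ticks": [[-0.0015,0.0005,0.05,0,0,0,0.6],[-0.0015,0.0005,0.08,0,0,0,0.6],[-0.0015,0.0005,0.086,0,0,0,0.6],[-0.0015,0.0005,0.086,0,0,0,0.1],[-0.0015,0.0005,0.086,0,0,0,0.1],[-0.0015,0.0005,0.086,0,0,0,0.1],[-0.0015,0.0005,0.086,0,0,0,0.1],[-0.0015,0.0005,0.086,0,0,0,0.1]]}, "grip_force": 45}}

```text
time_s: 12.2
eef_pos: [0.4726, 0.1534, 0.0336]
tcp_rot: [[0.006, 1.0, 0.002], [1.0, -0.006, 0.0], [0.0, 0.002, -1.0]]
ft_force: [0.1, -0.6, 6.7]
opening: 0.232
finger_force: 44.9
```

```bash
python3 -c "
from h import *
to([.4725,.1533,.033],1.563)"
```

```text
to [0.4725 0.1533 0.033 ] shift [-0.0001 -0.0001  0.0006] rz 0.0021 now [0.4726 0.1534 0.0336] 1.5651 t 12.2 F [ 0.1 -0.6  6.7]
```

Call:
{"name": "shift_gripper", "arguments": {"steps": {"ticks": [[0,0,-0.04,0,0,0,0.1],[0,0,-0.1,0,0,0,0.1],[0,0,-0.12,0,0,0,0.1],[0,0,-0.12,0,0,0,0.1]]}}}

```text
time_s: 12.7
eef_pos: [0.4726, 0.1535, 0.154]
tcp_rot: [[0.006, 1.0, 0.003], [1.0, -0.006, 0.0], [0.0, 0.003, -1.0]]
ft_force: [0.4, 0.9, -2.6]
opening: 0.236
finger_force: 44.9
```

```bash
python3 -c "
from h import *
to(board(-282,-6,110),PSI)"
```

```text
to [ 0.6653 -0.251   0.11  ] shift [-0.4033  0.195   0.0444] rz -0.0331 now [0.4726 0.1535 0.154 ] 1.5649 t 12.7 F [ 0.4  0.9 -2.6]
```

Call:
{"name": "shift_gripper", "arguments": {"steps": {"ticks": [[-0.403,0.195,0.02,0,0,-0.033,0.1],[-0.403,0.195,0.02,0,0,-0.033,0.1],[-0.403,0.195,0.02,0,0,-0.033,0.1],[-0.403,0.195,0.02,0,0,-0.033,0.1],[-0.403,0.195,0.02,0,0,-0.033,0.1],[-0.403,0.195,0.02,0,0,-0.033,0.1],[-0.403,0.195,0.02,0,0,-0.033,0.1],[-0.403,0.195,0.02,0,0,-0.033,0.1],[-0.403,0.195,0.02,0,0,-0.033,0.1],[-0.403,0.195,0.02,0,0,-0.033,0.1]]}}}

```text
time_s: 13.95
eef_pos: [0.6641, -0.249, 0.1321]
tcp_rot: [[-0.028, 1.0, -0.002], [1.0, 0.028, 0.001], [0.001, -0.002, -1.0]]
ft_force: [0.7, -0.3, -1.2]
opening: 0.236
finger_force: 44.9
```

Run:
```python
from h import *
to(board(-282,-6,50),PSI)
a=bot.camera("top"); b=bot.camera("side")
cv2.imwrite("pics/t6.png",np.vstack([cv2.resize(a[190:280,280:530,::-1],None,fx=3,fy=3,interpolation=cv2.INTER_CUBIC),cv2.resize(b[230:370,300:625,::-1],(750,323),interpolation=cv2.INTER_CUBIC)]))
```

```text
to [ 0.6653 -0.251   0.05  ] shift [-0.0021  0.0013  0.0821] rz 0.0012 now [ 0.6641 -0.249   0.1321] 1.5992 t 13.95 F [ 0.7 -0.3 -1.2]
```

View pics/t6.png

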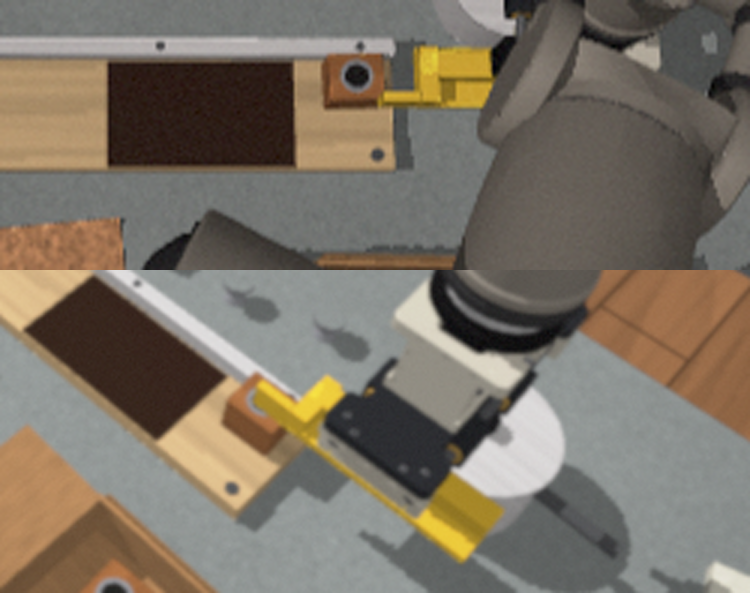

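The block sits against the fence with its disc at crop (356,76). The lip tip is just behind and near it, so I'll back off a little before lowering. First I'll check the block and pot positions.

Run:
```python
from h import *
inv=lambda X:BR.T@(np.array(X)[:2]-BT)*1e3
f=lambda x,y:((x+.5)/3-.5+280,(y+.5)/3-.5+190)
d=P("top",*f(356,76),.056);print("block board",inv(d),d)
p=P("top",455.5,178,.09);print("pot knob",p,inv(p))
l=P("top",*f(383,97),.132-.0306+.024);print("lip tip outer?",inv(l),"expected",inv([.6641,-.249])+[110,27])
to(board(-308,-4,50),PSI)
```

```text
block board [-162.04985622  -11.1093252 ] [ 0.66712969 -0.13099057  0.056     ]
pot knob [ 0.75655518 -0.26707682  0.09      ] [-300.52298568  -96.78389461]
lip tip outer? [-169.25977366   23.0464691 ] expected [-169.92937   22.14081]
to [ 0.664  -0.2771  0.05  ] shift [-0.0279 -0.0013  0.0831] rz 0.0016 now [ 0.6645 -0.2491  0.1331] 1.5996 t 14.05 F [ 0.1 -1.  -0.7]
```

Run:
```python
from h import *
inv=lambda X:BR.T@(np.array(X)[:2]-BT)*1e3
im=cv2.imread("pics/top0.png")[:,:,::-1].copy()
m=mask(im,(0,0,150),(179,40,255),(415,145,490,215)); c=big(m); print(cv2.boundingRect(c),cv2.fitEllipse(c),cv2.contourArea(c))
(u,v),(a,b),_=cv2.fitEllipse(c)
for z in(.06,.07,.08):
    ctr=P("top",u,v,z); e=P("top",u,v+b/2,z); l=P("top",u-a/2,v,z); print(z,inv(ctr),np.linalg.norm(e-ctr),np.linalg.norm(l-ctr))
# visible lower outline of pot (board side) 
g=im[150:215,440:470:6].mean(2).astype(int); print(g[40:].T)
cv2.imwrite("pics/pot.png",cv2.resize(im[150:255,380:500,::-1],None,fx=5,fy=5,interpolation=cv2.INTER_CUBIC))
```

```text
(429, 156, 48, 46) ((452.61077880859375, 178.6439971923828), (44.23554992675781, 47.629573822021484), 110.8953857421875) 1653.0
0.06 [-302.77516644 -105.12251371] 0.06261890068499147 0.05631816881721099
0.07 [-299.60186552 -101.78347931] 0.062062314447971105 0.05581758644807083
0.08 [-296.4285646  -98.4444449] 0.061505728210950746 0.05531700407893068
[[168 166 163 161 169 173 177 153 119 116 115 113 111 110 109 108 108 109
  115 114 112 112 112 112 115]
 [166 165 165 165 166 169 176 171 166 165 147 114 108 103 100  98  93  93
  102 113 113 112 113 112 113]
 [164 166 166 163 165 170 171 171 167 166 166 157 120  92  83  84  79  93
  113 112 110 110 110 113 115]
 [163 162 166 163 162 166 171 172 168 166 163 145  98  76  72  75  93 114
  112 110 110 112 112 110 112]
 [163 161 161 162 161 162 165 170 171 157 118  74  74  73  74  94 111 115
  109 112 107 109 110 110 109]]
```

View pics/pot.png

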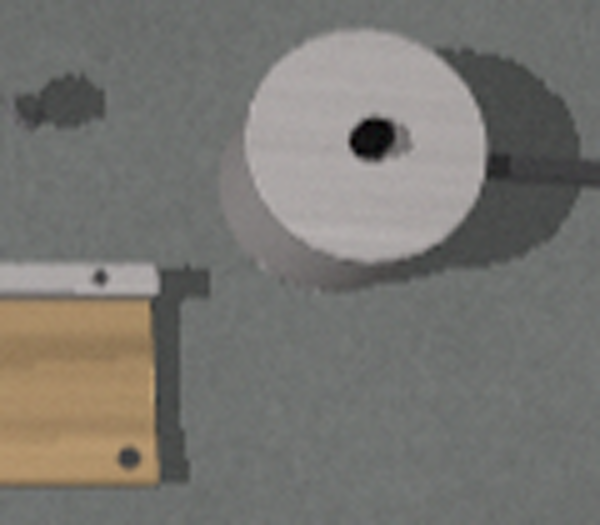

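The lid centre is at about px (452.6,178.6), and the base's near edge is at about px (447,208).

Run:
```python
from h import *
inv=lambda X:BR.T@(np.array(X)[:2]-BT)*1e3
print("base near",inv(P("top",447,208,0)),"left",inv(P("top",424,186,0)))
for z in (.07,.075,.08):print("lid near",inv(P("top",452.6,202.3,z)))
```

```text
base near [-302.14271274  -44.17671704] left [-244.13145203 -104.53028348]
lid near [-295.91988373  -40.24077919]
lid near [-294.34974362  -38.84722511]
lid near [-292.7796035   -37.45367103]
```

Call:
{"name": "shift_gripper", "arguments": {"steps": {"ticks": [[-0.028,-0.001,0,0,0,0,0.1],[-0.028,-0.001,0.04,0,0,0,0.1],[-0.028,-0.001,0.075,0,0,0,0.1],[-0.028,-0.001,0.083,0,0,0,0.1],[-0.028,-0.001,0.083,0,0,0,0.1]]}}}

```text
time_s: 14.68
eef_pos: [0.6648, -0.2783, 0.0508]
tcp_rot: [[-0.028, 1.0, 0.001], [1.0, 0.028, -0.0], [-0.0, 0.001, -1.0]]
ft_force: [-0.4, -0.6, -1.4]
opening: 0.233
finger_force: 45.0
```

Run:
```python
from h import *
a=bot.camera("top"); b=bot.camera("side")
cv2.imwrite("pics/t7.png",np.vstack([cv2.resize(a[190:280,280:530,::-1],None,fx=3,fy=3,interpolation=cv2.INTER_CUBIC),cv2.resize(b[230:370,300:625,::-1],(750,323),interpolation=cv2.INTER_CUBIC)]))
to(board(-270,-5,50),PSI);to(board(-245,-5,50),PSI);to(board(-245,-18,50),PSI)
```

```text
to [ 0.664  -0.2391  0.05  ] shift [ 0.0401 -0.0005  0.0021] rz 0.0003 now [ 0.6656 -0.2791  0.0521] 1.5983 t 14.78 F [ 0.  -0.5 -1.1]
to [ 0.6633 -0.2141  0.05  ] shift [ 0.0651 -0.0005  0.002 ] rz 0.0003 now [ 0.6656 -0.2791  0.0521] 1.5983 t 14.78 F [ 0.  -0.5 -1.1]
to [ 0.6763 -0.2137  0.05  ] shift [0.0651 0.0125 0.0021] rz 0.0003 now [ 0.6656 -0.2791  0.0521] 1.5983 t 14.78 F [ 0.  -0.5 -1.1]
```

View pics/t7.png

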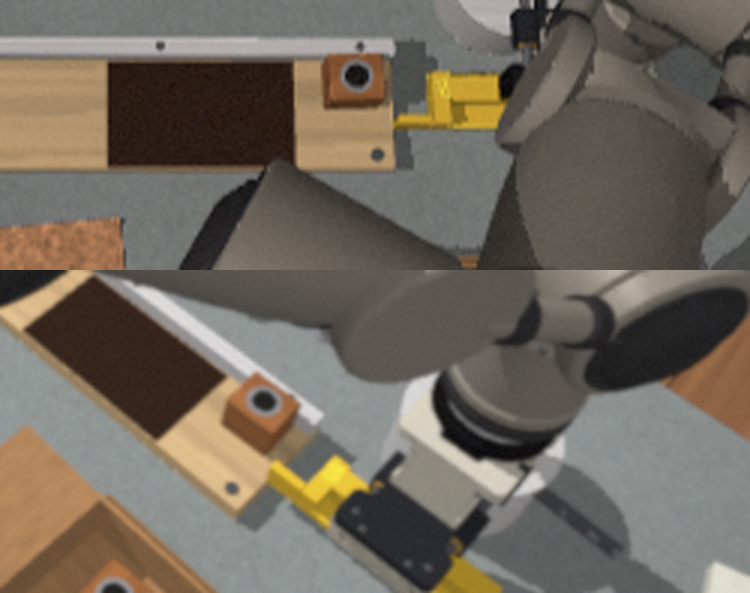

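The lip clears the block on the robot's side. Advancing now, pushing squarely at first.

Call:
{"name": "shift_gripper", "arguments": {"steps": {"ticks": [[0.015,0,0,0,0,0,0.1],[0.03,0,0.001,0,0,0,0.1],[0.038,0,0.001,0,0,0,0.1],[0.045,0,0.001,0,0,0,0.1],[0.052,0,0.001,0,0,0,0.1],[0.06,0,0.001,0,0,0,0.1],[0.06,0.004,0.001,0,0,0,0.1],[0.06,0.008,0.001,0,0,0,0.1],[0.06,0.01,0.001,0,0,0,0.1]]}}}

```text
time_s: 15.9
eef_pos: [0.6731, -0.2189, 0.0488]
tcp_rot: [[-0.027, 1.0, 0.0], [1.0, 0.027, -0.0], [-0.0, 0.0, -1.0]]
ft_force: [-0.2, -1.0, -1.5]
opening: 0.237
finger_force: 45.0
```

```bash
python3 -c "
from h import *
to(board(-245,-18,50),PSI)"
```

```text
to [ 0.6763 -0.2137  0.05  ] shift [ 0.0051  0.0033 -0.0012] rz -0.0005 now [ 0.6731 -0.2189  0.0488] 1.5975 t 15.9 F [-0.2 -1.  -1.5]
```

Next, ease sideways towards the fence and watch the force.

Call:
{"name": "shift_gripper", "arguments": {"steps": {"ticks": [[0,0.002,0,0,0,0,0.1],[0,0.003,0,0,0,0,0.1],[0,0.003,0,0,0,0,0.1]]}, "only": "eef|ft_"}}

```text
eef_pos: [0.6758, -0.2186, 0.0489]
ft_force: [0.9, 0.1, -1.1]
```

Call:
{"name": "shift_gripper", "arguments": {"steps": {"ticks": [[0,0.001,0,0,0,0,0.1],[0,0.0015,0,0,0,0,0.1],[0,0.0015,0,0,0,0,0.1]]}, "only": "eef|ft_"}}

```text
eef_pos: [0.6766, -0.2186, 0.0488]
ft_force: [-3.5, -0.2, -0.4]
```

Run:
```python
from h import *
a=bot.camera("top"); b=bot.camera("side")
cv2.imwrite("pics/t8.png",np.vstack([cv2.resize(a[190:280,280:530,::-1],None,fx=3,fy=3,interpolation=cv2.INTER_CUBIC),cv2.resize(b[230:370,300:625,::-1],(750,323),interpolation=cv2.INTER_CUBIC)]))
```

```text
(no output)
```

View pics/t8.png

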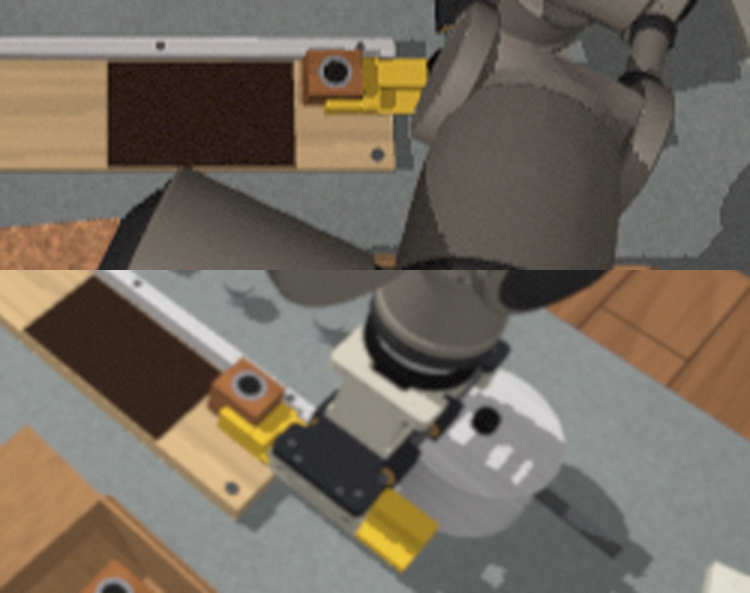

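The block sits in the corner between lip and face, tight on the fence (about 3.5 N). Now drive it along.

Call:
{"name": "shift_gripper", "arguments": {"steps": {"ticks": [[0.012,0,0,0,0,0,0.1],[0.026,0,0,0,0,0,0.1],[0.04,0,0,0,0,0,0.1],[0.055,0,0,0,0,0,0.1],[0.07,0,0,0,0,0,0.1]]}, "only": "eef|ft_"}}

```text
eef_pos: [0.6747, -0.149, 0.0488]
ft_force: [-3.7, -3.8, -0.8]
```

Call:
{"name": "shift_gripper", "arguments": {"steps": {"ticks": [[0.015,0,0,0,0,0,0.1],[0.03,0,0,0,0,0,0.1],[0.045,0,0,0,0,0,0.1],[0.06,0,0,0,0,0,0.1],[0.075,0,0,0,0,0,0.1]]}, "only": "eef|ft_"}}

```text
eef_pos: [0.6728, -0.0738, 0.0488]
ft_force: [-3.7, -3.1, -1.0]
```

```bash
python3 -c "
from h import *
to(board(58,-18,49),PSI)"
```

```text
to [0.668  0.0892 0.049 ] shift [ 0.163  -0.0004 -0.0004] rz -0.0002 now [ 0.6728 -0.0738  0.0488] 1.5978 t 18.0 F [-3.7 -3.1 -1. ]
```

Call:
{"name": "shift_gripper", "arguments": {"steps": {"ticks": [[0.017,0,0,0,0,0,0.1],[0.034,0,0,0,0,0,0.1],[0.051,0,0,0,0,0,0.1],[0.068,0,0,0,0,0,0.1],[0.085,0,0,0,0,0,0.1],[0.1,0,0,0,0,0,0.1]]}, "only": "eef|ft_"}}

```text
eef_pos: [0.6701, 0.0268, 0.0487]
ft_force: [-3.6, -3.5, -1.4]
```

Call:
{"name": "shift_gripper", "arguments": {"steps": {"ticks": [[0.014,0,0,0,0,0,0.1],[0.028,0,0,0,0,0,0.1],[0.04,0,0,0,0,0,0.1],[0.05,0,0,0,0,0,0.1],[0.056,0,0,0,0,0,0.1],[0.058,0,0,0,0,0,0.1]]}, "only": "eef|ft_"}}

```text
eef_pos: [0.6686, 0.0846, 0.0487]
ft_force: [-4.3, -4.3, 0.2]
```

Run:
```python
from h import *
inv=lambda X:BR.T@(np.array(X)[:2]-BT)*1e3
a=bot.camera("top"); cv2.imwrite("pics/t9.png",cv2.resize(a[190:320,215:475,::-1],None,fx=3,fy=3,interpolation=cv2.INTER_CUBIC))
to(board(58,-18,49),PSI)
```

```text
to [0.668  0.0892 0.049 ] shift [ 0.0044 -0.0005 -0.0003] rz 0.0002 now [0.6686 0.0847 0.0487] 1.5982 t 19.55 F [-4.  -1.5 -1. ]
```

View pics/t9.png

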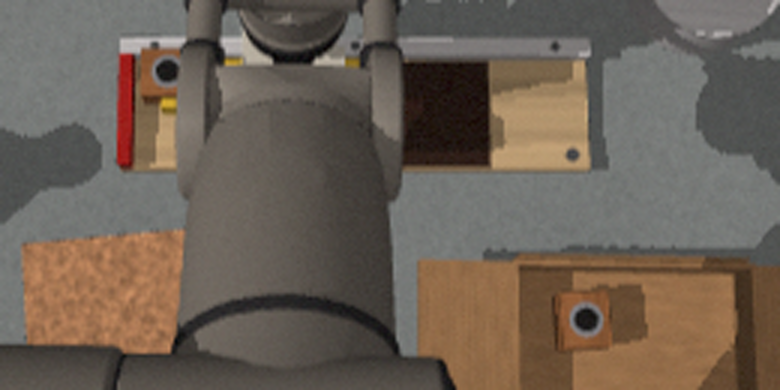

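The first block is a few mm short of the red stop, at crop (166,70). The second block is in the carton at crop (586,318). Backing off, then parking the stick on the mat.

Call:
{"name": "shift_gripper", "arguments": {"steps": {"ticks": [[0,-0.002,0,0,0,0,0.1],[-0.002,-0.004,0,0,0,0,0.1],[-0.02,-0.006,0,0,0,0,0.1],[-0.05,-0.006,-0.005,0,0,0,0.1],[-0.06,-0.006,-0.05,0,0,0,0.1],[-0.06,-0.006,-0.1,0,0,0,0.1]]}, "only": "eef|ft_"}}

```text
eef_pos: [0.6644, 0.0217, 0.1494]
ft_force: [-0.2, -0.1, -1.5]
```

```bash
python3 -c "
from h import *
to([.4722,.172,.07],1.68)"
```

```text
to [0.4722 0.172  0.07  ] shift [ 0.155  -0.1884  0.0795] rz -0.0848 now [0.6644 0.0217 0.1494] 1.5952 t 20.3 F [-0.2 -0.1 -1.5]
```

Call:
{"name": "shift_gripper", "arguments": {"steps": {"ticks": [[0.155,-0.188,0,0,0,-0.083,0.1],[0.155,-0.188,0,0,0,-0.083,0.1],[0.155,-0.188,0,0,0,-0.083,0.1],[0.155,-0.188,0,0,0,-0.083,0.1],[0.155,-0.188,0.03,0,0,-0.083,0.1],[0.155,-0.188,0.07,0,0,-0.083,0.1],[0.155,-0.188,0.09,0,0,-0.083,0.1]]}, "only": "eef|ft_"}}

```text
eef_pos: [0.4721, 0.1732, 0.0576]
ft_force: [0.0, 0.5, -0.9]
```

```bash
python3 -c "
from h import *
to([.4722,.172,.034],1.68)"
```

```text
to [0.4722 0.172  0.034 ] shift [-0.0012 -0.      0.0236] rz 0.0003 now [0.4721 0.1732 0.0576] 1.6803 t 21.18 F [ 0.   0.5 -0.9]
```

Call:
{"name": "shift_gripper", "arguments": {"steps": {"ticks": [[-0.001,0,0.012,0,0,0,0.1],[-0.001,0,0.02,0,0,0,0.1],[-0.001,0,0.0225,0,0,0,0.1],[-0.001,0,0.024,0,0,0,0.1],[-0.001,0,0.024,0,0,0,0.1]]}, "only": "eef|ft_"}}

```text
eef_pos: [0.473, 0.1731, 0.0353]
ft_force: [-0.3, 0.5, -1.1]
```

Call:
{"name": "shift_gripper", "arguments": {"steps": {"ticks": [[0,0,0,0,0,0,0.5],[0,0,0,0,0,0,0.6],[0,0,-0.02,0,0,0,0.6],[0,0,-0.08,0,0,0,0.6],[0,0,-0.11,0,0,0,0.6]]}, "only": "eef|ft_"}}

```text
eef_pos: [0.4737, 0.1734, 0.1478]
ft_force: [-0.3, -0.0, -0.5]
```

```bash
python3 -c "
from h import *
to([.4677,-.1614,.12],.027+.06)"
```

```text
to [ 0.4677 -0.1614  0.12  ] shift [-0.3321 -0.0429  0.0275] rz 1.5939 now [0.4737 0.1734 0.1478] 1.6809 t 22.43 F [-0.3 -0.  -0.5]
```

Call:
{"name": "shift_gripper", "arguments": {"steps": {"ticks": [[-0.332,-0.043,0,0,0,1.64,0.6],[-0.332,-0.043,0,0,0,1.64,0.6],[-0.332,-0.043,0,0,0,1.64,0.6],[-0.332,-0.043,0,0,0,1.64,0.6],[-0.332,-0.043,0,0,0,1.64,0.6],[-0.332,-0.043,0,0,0,1.64,0.6],[-0.332,-0.043,0,0,0,1.64,0.6],[-0.332,-0.043,0,0,0,1.64,0.6],[-0.332,-0.043,0,0,0,1.64,0.6],[-0.332,-0.043,0.02,0,0,1.64,0.6]]}, "grip_force": 25, "only": "eef|ft_"}}

```text
eef_pos: [0.4674, -0.1622, 0.126]
ft_force: [0.9, -0.4, -0.3]
```

```bash
python3 -c "
from h import *
to([.4677,-.1614,.026],.04)"
```

```text
to [ 0.4677 -0.1614  0.026 ] shift [-0.    -0.001  0.1  ] rz -0.0008 now [ 0.4674 -0.1622  0.126 ] 0.0392 t 23.68 F [ 0.9 -0.4 -0.3]
```

Call:
{"name": "shift_gripper", "arguments": {"steps": {"ticks": [[0,-0.001,0.05,0,0,0,0.6],[0,-0.001,0.085,0,0,0,0.6],[0,-0.001,0.1,0,0,0,0.6],[0,-0.001,0.1,0,0,0,0.6],[0,-0.001,0.1,0,0,0,0.2],[0,-0.001,0.1,0,0,0,0.2],[0,-0.001,0.1,0,0,0,0.2],[0,-0.001,0.1,0,0,0,0.2],[0,-0.001,0.04,0,0,0,0.2],[0,-0.001,-0.02,0,0,0,0.2]]}, "grip_force": 25}}

```text
time_s: 24.92
eef_pos: [0.4658, -0.1604, 0.1462]
tcp_rot: [[0.999, 0.041, -0.001], [0.041, -0.999, 0.001], [-0.001, -0.001, -1.0]]
ft_force: [1.2, -0.5, 0.6]
opening: 0.435
finger_force: 24.9
```

```bash
python3 -c "
from h import *
to(board(-158,-11,125),PSI)"
```

```text
to [ 0.6669 -0.1269  0.125 ] shift [ 0.2023 -0.0252  0.0209] rz -1.5573 now [ 0.4658 -0.1604  0.1462] 0.0407 t 24.93 F [ 1.2 -0.5  0.6]
```

Call:
{"name": "shift_gripper", "arguments": {"steps": {"ticks": [[0.202,-0.025,0.02,0,0,-1.557,0.2],[0.202,-0.025,0.02,0,0,-1.557,0.2],[0.202,-0.025,0.02,0,0,-1.557,0.2],[0.202,-0.025,0.02,0,0,-1.557,0.2],[0.202,-0.025,0.02,0,0,-1.557,0.2],[0.202,-0.025,0.02,0,0,-1.557,0.2],[0.202,-0.025,0.02,0,0,-1.557,0.2],[0.202,-0.025,0.02,0,0,-1.557,0.2],[0.202,-0.025,0.02,0,0,-1.557,0.2],[0.202,-0.025,0.02,0,0,-1.557,0.2]]}, "only": "eef|ft_|open"}}

```text
eef_pos: [0.667, -0.1273, 0.125]
ft_force: [0.4, 0.6, -0.6]
opening: 0.434
```

```bash
python3 -c "
from h import *
to(board(-158,-11,41),PSI)"
```

```text
to [ 0.6669 -0.1269  0.041 ] shift [ 0.0004 -0.0001  0.084 ] rz -0.0008 now [ 0.667  -0.1273  0.125 ] 1.5972 t 26.18 F [ 0.4  0.6 -0.6]
```

Call:
{"name": "shift_gripper", "arguments": {"steps": {"ticks": [[0,0,0.05,0,0,0,0.2],[0,0,0.073,0,0,0,0.2],[0,0,0.081,0,0,0,0.2],[0,0,0.084,0,0,0,0.2],[0,0,0.085,0,0,0,0.2],[0,0,0.086,0,0,0,0.2]]}, "only": "eef|ft_|open"}}

```text
eef_pos: [0.6678, -0.1277, 0.0402]
ft_force: [-2.0, 0.6, 7.2]
opening: 0.432
```

Call:
{"name": "shift_gripper", "arguments": {"steps": {"ticks": [[0,0,-0.0005,0,0,0,0.6],[0,0,-0.0005,0,0,0,0.6],[0,0,-0.02,0,0,0,0.6],[0,0,-0.07,0,0,0,0.6],[-0.03,-0.05,-0.11,0,0,0,0.6]]}, "grip_force": 45, "only": "eef|ft_|open"}}

```text
eef_pos: [0.6259, -0.1543, 0.1477]
ft_force: [-0.2, -0.8, 1.1]
opening: 0.598
```

Run:
```python
from h import *
np.set_printoptions(precision=4,suppress=True)
a=bot.camera("top"); b=bot.camera("side")
cv2.imwrite("pics/t10.png",np.vstack([cv2.resize(a[190:325,225:475,::-1],None,fx=3,fy=3,interpolation=cv2.INTER_CUBIC),np.zeros((5,750,3),np.uint8)]))
r=[]
for n,im,box in(("top",a,(230,262,325,320)),("side",b,(180,215,290,300))):
    c=big(mask(im,(0,0,0),(179,255,45),box)); r.append(cv2.minAreaRect(c)[0]); print(n,cv2.minAreaRect(c),cv2.contourArea(c))
print(tri(*r))
to([.4722,.172,.034],1.68)
```

```text
top ((272.9631042480469, 290.0942687988281), (9.596789360046387, 20.55161476135254), 84.80557250976562) 165.0
side ((230.9024658203125, 249.6219482421875), (29.048322677612305, 14.524161338806152), 38.65980911254883) 333.0
(array([0.4733, 0.1746, 0.0445]), np.float64(0.00040385560470458404))
to [0.4722 0.172  0.034 ] shift [ 0.3342 -0.1436  0.1143] rz -0.0843 now [ 0.6233 -0.158   0.1508] 1.5957 t 27.65 F [0.8 0.6 0.1]
```

View pics/t10.png

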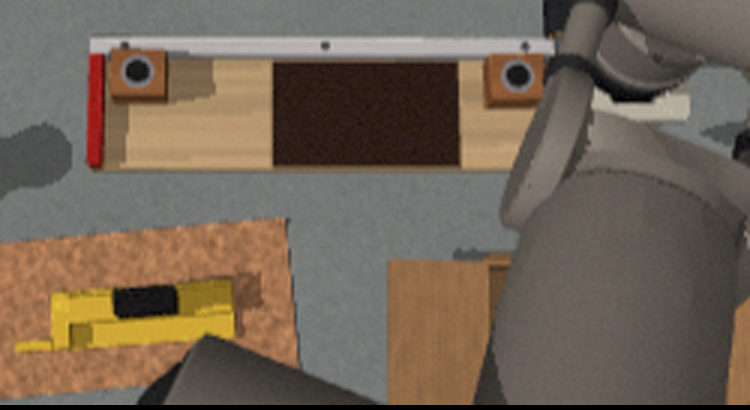

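The finished block is by the stop, the second is on the infeed at crop (517,76), and the stick is where I left it. That was my 15th picture, one over the limit of 14, so from here I'll work from numbers only.

Call:
{"name": "shift_gripper", "arguments": {"steps": {"ticks": [[0.335,-0.143,0.02,0,0,-0.084,0.6],[0.335,-0.143,0.02,0,0,-0.084,0.6],[0.335,-0.143,0.02,0,0,-0.084,0.6],[0.335,-0.143,0.02,0,0,-0.084,0.6],[0.335,-0.143,0.02,0,0,-0.084,0.6],[0.335,-0.143,0.02,0,0,-0.084,0.6],[0.335,-0.143,0.02,0,0,-0.084,0.6],[0.335,-0.143,0.02,0,0,-0.084,0.6]]}, "only": "eef|ft_|open"}}

```text
eef_pos: [0.4724, 0.1759, 0.1249]
ft_force: [-0.7, 0.8, 0.3]
opening: 0.599
```

```bash
python3 -c "
from h import *
to([.4732,.1732,.0338],1.68)"
```

```text
to [0.4732 0.1732 0.0338] shift [-0.0027  0.0004  0.0911] rz 0.0025 now [0.4724 0.1759 0.1249] 1.6825 t 28.65 F [-0.7  0.8  0.3]
```

Call:
{"name": "shift_gripper", "arguments": {"steps": {"ticks": [[-0.0025,0.0005,0.05,0,0,0,0.6],[-0.0025,0.0005,0.08,0,0,0,0.6],[-0.0025,0.0005,0.09,0,0,0,0.6],[-0.0025,0.0005,0.091,0,0,0,0.1],[-0.0025,0.0005,0.091,0,0,0,0.1],[-0.0025,0.0005,0.091,0,0,0,0.1],[-0.0025,0.0005,0.091,0,0,0,0.1],[-0.0025,0.0005,0.091,0,0,0,0.1]]}, "grip_force": 45, "only": "eef|ft_|open|finger"}}

```text
eef_pos: [0.473, 0.1736, 0.034]
ft_force: [0.7, -0.4, 5.5]
opening: 0.234
finger_force: 44.9
```

Call:
{"name": "shift_gripper", "arguments": {"steps": {"ticks": [[0,0,-0.04,0,0,0,0.1],[0,0,-0.1,0,0,0,0.1],[0,0,-0.12,0,0,0,0.1],[0,0,-0.12,0,0,0,0.1]]}, "only": "eef|ft_|open|finger"}}

```text
eef_pos: [0.4731, 0.1737, 0.1545]
ft_force: [-0.3, 0.9, -2.5]
opening: 0.236
finger_force: 44.9
```

```bash
python3 -c "
from h import *
to(board(-306,-4,130),PSI)"
```

```text
to [ 0.664  -0.2751  0.13  ] shift [-0.4672  0.1398  0.0249] rz 0.084 now [0.4731 0.1737 0.1545] 1.682 t 30.15 F [-0.3  0.9 -2.5]
```

Call:
{"name": "shift_gripper", "arguments": {"steps": {"ticks": [[-0.467,0.14,0.02,0,0,0.084,0.1],[-0.467,0.14,0.02,0,0,0.084,0.1],[-0.467,0.14,0.02,0,0,0.084,0.1],[-0.467,0.14,0.02,0,0,0.084,0.1],[-0.467,0.14,0.02,0,0,0.084,0.1],[-0.467,0.14,0.02,0,0,0.084,0.1],[-0.467,0.14,0.02,0,0,0.084,0.1],[-0.467,0.14,0.02,0,0,0.084,0.1],[-0.467,0.14,0.02,0,0,0.084,0.1],[-0.467,0.14,0.02,0,0,0.084,0.1]]}, "only": "eef|ft_|open|finger"}}

```text
eef_pos: [0.6623, -0.2742, 0.1307]
ft_force: [-0.3, -0.1, -0.5]
opening: 0.236
finger_force: 44.9
```

Run:
```python
from h import *
to(board(-306,-4,50),PSI)
inv=lambda X:BR.T@(np.array(X)[:2]-BT)*1e3
a=bot.camera("top"); c=big(mask(a,(22,140,90),(35,255,255),(380,195,480,250))); r=c[:,0,:]; l=r[r[:,0].argmin()]
print("lip tip px",l,inv(P("top",*l,.135-.0306+.02)))
```

```text
to [ 0.664  -0.2751  0.05  ] shift [-0.0011  0.0019  0.0807] rz -0.0003 now [ 0.6623 -0.2742  0.1307] 1.5977 t 31.4 F [-0.3 -0.1 -0.5]
lip tip px [417 223] [-192.08372571   25.20433219]
```

Call:
{"name": "shift_gripper", "arguments": {"steps": {"ticks": [[-0.001,0.002,0.04,0,0,0,0.1],[-0.001,0.002,0.07,0,0,0,0.1],[-0.001,0.002,0.08,0,0,0,0.1],[-0.001,0.002,0.081,0,0,0,0.1]]}, "only": "eef|ft_"}}

```text
eef_pos: [0.6654, -0.2751, 0.0525]
ft_force: [0.3, -0.1, -1.6]
```

Call:
{"name": "shift_gripper", "arguments": {"steps": {"ticks": [[0.015,0,0,0,0,0,0.1],[0.03,0,0.001,0,0,0,0.1],[0.038,0,0.001,0,0,0,0.1],[0.045,0,0.001,0,0,0,0.1],[0.052,0,0.001,0,0,0,0.1],[0.058,0,0.001,0,0,0,0.1],[0.058,0.004,0.001,0,0,0,0.1],[0.058,0.008,0.001,0,0,0,0.1],[0.058,0.01,0.001,0,0,0,0.1]]}, "only": "eef|ft_"}}

```text
eef_pos: [0.674, -0.218, 0.0511]
ft_force: [-0.2, 0.2, -0.5]
```

```bash
python3 -c "
from h import *
to(board(-248,-18,49),PSI)"
```

```text
to [ 0.6764 -0.2167  0.049 ] shift [0.0013 0.0024 0.0021] rz -0.0003 now [ 0.674  -0.218   0.0511] 1.5977 t 33.08 F [-0.2  0.2 -0.5]
```

Call:
{"name": "shift_gripper", "arguments": {"steps": {"ticks": [[0,0.0015,0.001,0,0,0,0.1],[0,0.0025,0.001,0,0,0,0.1],[0,0.0025,0.001,0,0,0,0.1]]}, "only": "eef|ft_"}}

```text
eef_pos: [0.6761, -0.2179, 0.05]
ft_force: [-1.1, -0.8, -2.1]
```

Call:
{"name": "shift_gripper", "arguments": {"steps": {"ticks": [[0,0.0005,0,0,0,0,0.1],[0,0.001,0,0,0,0,0.1],[0,0.001,0,0,0,0,0.1]]}, "only": "eef|ft_"}}

```text
eef_pos: [0.6766, -0.2178, 0.05]
ft_force: [-4.3, -1.0, -0.7]
```

Call:
{"name": "shift_gripper", "arguments": {"steps": {"ticks": [[0.012,0,0,0,0,0,0.1],[0.026,0,0,0,0,0,0.1],[0.04,0,0,0,0,0,0.1],[0.055,0,0,0,0,0,0.1],[0.07,0,0,0,0,0,0.1]]}, "only": "eef|ft_"}}

```text
eef_pos: [0.6747, -0.148, 0.0501]
ft_force: [-4.3, -2.9, -1.6]
```

Call:
{"name": "shift_gripper", "arguments": {"steps": {"ticks": [[0.015,0,0,0,0,0,0.1],[0.03,0,0,0,0,0,0.1],[0.045,0,0,0,0,0,0.1],[0.06,0,0,0,0,0,0.1],[0.075,0,0,0,0,0,0.1]]}, "only": "eef|ft_"}}

```text
eef_pos: [0.6727, -0.0727, 0.0501]
ft_force: [-3.5, -3.0, -2.4]
```

Call:
{"name": "shift_gripper", "arguments": {"steps": {"ticks": [[0.017,0,0,0,0,0,0.1],[0.034,0,0,0,0,0,0.1],[0.051,0,0,0,0,0,0.1],[0.066,0,0,0,0,0,0.1],[0.08,0,0,0,0,0,0.1],[0.092,0,0,0,0,0,0.1],[0.1,0,0,0,0,0,0.1],[0.104,0,0,0,0,0,0.1],[0.105,0,0,0,0,0,0.1]]}, "only": "eef|ft_|open"}}

```text
eef_pos: [0.67, 0.0324, 0.0501]
ft_force: [-4.0, -3.5, -2.2]
opening: 0.239
```

Call:
{"name": "shift_gripper", "arguments": {"steps": {"ticks": [[0,-0.002,0,0,0,0,0.1],[-0.002,-0.004,0,0,0,0,0.1],[-0.02,-0.006,0,0,0,0,0.1],[-0.05,-0.006,-0.005,0,0,0,0.1],[-0.06,-0.006,-0.05,0,0,0,0.1],[-0.06,-0.006,-0.1,0,0,0,0.1]]}, "only": "eef|ft_"}}

```text
eef_pos: [0.6659, -0.0305, 0.1508]
ft_force: [1.1, 0.2, -1.3]
```

```bash
python3 -c "
from h import *
to([.4722,.172,.15],1.68)"
```

```text
to [0.4722 0.172  0.15  ] shift [ 0.2071 -0.1887  0.001 ] rz -0.0849 now [ 0.6659 -0.0305  0.1508] 1.5951 t 36.95 F [ 1.1  0.2 -1.3]
```

Call:
{"name": "shift_gripper", "arguments": {"steps": {"ticks": [[0.207,-0.189,0,0,0,-0.083,0.1],[0.207,-0.189,0,0,0,-0.083,0.1],[0.207,-0.189,0,0,0,-0.083,0.1],[0.207,-0.189,0,0,0,-0.083,0.1],[0.207,-0.189,0,0,0,-0.083,0.1],[0.207,-0.189,0.05,0,0,-0.083,0.1],[0.207,-0.189,0.09,0,0,-0.083,0.1],[0.207,-0.189,0.1,0,0,-0.083,0.1]]}, "only": "eef|ft_"}}

```text
eef_pos: [0.4708, 0.173, 0.0487]
ft_force: [0.5, 0.3, -1.4]
```

```bash
python3 -c "
from h import *
to([.4722,.172,.0338],1.68)"
```

```text
to [0.4722 0.172  0.0338] shift [-0.0011  0.0014  0.0149] rz -0.0001 now [0.4708 0.173  0.0487] 1.6799 t 37.95 F [ 0.5  0.3 -1.4]
```

Call:
{"name": "shift_gripper", "arguments": {"steps": {"ticks": [[0,0.001,0.01,0,0,0,0.1],[0,0.001,0.013,0,0,0,0.1],[0,0.001,0.0145,0,0,0,0.1],[0,0.001,0.0155,0,0,0,0.1],[0,0.001,0.0155,0,0,0,0.1]]}, "only": "eef|ft_"}}

```text
eef_pos: [0.4728, 0.174, 0.0351]
ft_force: [-0.7, 0.7, -1.2]
```

Call:
{"name": "shift_gripper", "arguments": {"steps": {"ticks": [[0,0,0,0,0,0,0.5],[0,0,0,0,0,0,0.6],[0,0,0,0,0,0,0.6],[0,0,-0.02,0,0,0,0.6],[0,0,-0.08,0,0,0,0.6],[0,0,-0.14,0,0,0,0.6]]}, "only": "eef|ft_|open"}}

```text
eef_pos: [0.4722, 0.1739, 0.1761]
ft_force: [1.8, -0.2, -0.4]
opening: 0.596
```

Call:
{"name": "shift_gripper", "arguments": {"steps": {"ticks": [[-0.4,-0.06,-0.06,0,0,0,0.6],[-0.4,-0.06,-0.06,0,0,0,0.6],[-0.4,-0.06,-0.06,0,0,0,0.6],[-0.4,-0.06,-0.06,0,0,0,0.6],[-0.4,-0.06,-0.06,0,0,0,0.6],[-0.4,-0.06,-0.06,0,0,0,0.6],[-0.4,-0.06,-0.06,0,0,0,0.6],[-0.4,-0.06,-0.06,0,0,0,0.6],[-0.4,-0.06,-0.06,0,0,0,0.6]]}, "only": "eef|ft_"}}

```text
eef_pos: [0.4567, -0.2295, 0.2345]
ft_force: [-0.0, -0.1, 0.1]
```

Run:
```python
from h import *
np.set_printoptions(precision=4,suppress=True)
inv=lambda X:BR.T@(np.array(X)[:2]-BT)*1e3
a=bot.camera("top"); b=bot.camera("side"); cv2.imwrite("pics/end_top.png",a[:,:,::-1])
r=[]
for n,im,box in(("top",a,(230,262,325,320)),("side",b,(180,215,290,300))):
    c=big(mask(im,(0,0,0),(179,255,45),box)); r.append(cv2.minAreaRect(c)[0]); print(n,cv2.minAreaRect(c),cv2.contourArea(c))
print("handle",tri(*r))
c=big(mask(a,(22,120,80),(35,255,255),(220,262,330,325)));print("yellow",cv2.minAreaRect(c),cv2.contourArea(c))
m=mask(a,(0,0,0),(179,255,50),(258,205,312,225)); k=cv2.findContours(m,cv2.RETR_EXTERNAL,cv2.CHAIN_APPROX_NONE)[0]
for c in k:
    if cv2.contourArea(c)>10: q=cv2.minAreaRect(c)[0]; print("disc",q,inv(P("top",*q,.056)))
z=cv2.imread("pics/top0.png")[:,:,::-1].copy()
for n,lo,hi,bx in(("pot",(0,0,150),(179,40,255),(415,145,490,215)),("ice",(45,100,30),(85,255,255),(260,145,340,195)),("knobs",(0,0,0),(179,255,85),(345,155,408,190))):
    for im in(z,a): c=big(mask(im,lo,hi,bx)); print(n,np.round(cv2.minAreaRect(c)[0],1))
```

```text
top ((272.9631042480469, 290.0942687988281), (9.596789360046387, 20.55161476135254), 84.80557250976562) 166.5
side ((231.48780822753906, 250.3902587890625), (27.174236297607422, 14.367987632751465), 38.65980911254883) 232.5
handle (array([0.4739, 0.1747, 0.0412]), np.float64(0.0010829668980159631))
yellow ((265.70355224609375, 295.0531005859375), (18.82488250732422, 72.70529174804688), 86.18592071533203) 816.0
disc (291.7500305175781, 213.25003051757812) [104.1795 -15.3903]
disc (270.0, 213.0) [158.3044 -15.986 ]
pot [452.5 178.5]
pot [452.5 178.5]
ice [298.3 170.6]
ice [298.1 170.6]
knobs [361.  179.6]
knobs [360.5 178.5]
```

```bash
python3 -c "
from cell import bot
print(bot.finish_job(), bot.sense()['time_s'])"
```

```text
the job is handed in; nothing more can be done
the job is handed in; nothing more can be done
```

The job is handed in: both flaps are folded out, both blocks present sit in a row along the fence past the strip (about 8 mm apart), the stick lies near the middle of its mat, and the pot, ice mould and knobs measured unmoved; I didn't re-measure the vase, and I viewed 15 pictures, one over the limit of 14.

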